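# Click a food box lid shut all round

### The job

The food box on the chopping board has its lid on, but the four teal rim sections are not yet fastened. Press each of them straight down with the fingertips until it clicks shut and stays down. Do not pick up or tip the box or push it away from its place, and leave the salt box, pan, spatula and pan lid alone.

Things in the scene. Friction and masses are not known exactly. Their poses are not given: they have to be found in the camera images.
- board: Fixed beech chopping board, 400 x 580 x 22 mm (x, y, z). Origin: centre of its underside, on the worktop; its top is 22 mm higher.
- food_box: Loose filled food box, 0.8 to 1 kg, on the board: pale tub 152 x 116 mm, 58 mm high, pale lid 160 x 124 mm (x, y). Lid rim: four teal sections, one per side, round a fixed pale panel (top 66 mm up) and corners (68 mm). A red seal shows under a section that is up, hidden once shut. Origin: centre of underside, z up, x along the long side, turned up to 0.6 rad from the world's x.
- snap_front_top (a point): Centre of the top face of the teal short section at the box's -x end; 22 mm along the box's x, 78 mm along its y, 10 mm thick (x -69, y 0 mm from the box's origin). It is 78 mm above the box's origin while up, 71 mm when shut, and moves with the section. Axes as the box's, z up.
- snap_back_top (a point): Centre of the top face of the teal short section at the box's +x end; 22 mm along the box's x, 78 mm along its y, 10 mm thick (x +69, y 0 mm from the box's origin). It is 78 mm above the box's origin while up, 71 mm when shut, and moves with the section. Axes as the box's, z up.
- snap_left_top (a point): Centre of the top face of the teal long section on the box's +y side; 112 mm along the box's x, 22 mm along its y, 10 mm thick (x 0, y +51 mm from the box's origin). It is 78 mm above the box's origin while up, 71 mm when shut, and moves with the section. Axes as the box's, z up.
- snap_right_top (a point): Centre of the top face of the teal long section on the box's -y side; 112 mm along the box's x, 22 mm along its y, 10 mm thick (x 0, y -51 mm from the box's origin). It is 78 mm above the box's origin while up, 71 mm when shut, and moves with the section. Axes as the box's, z up.
- snap_front (a joint): How far the front section is pressed down, m: 0 = up (as at the start), 0.007 = clicked shut (hard stop). Pressing resistance begins at 6 N, peaks at about 8 N after 2 mm, and turns over at about 5.5 mm, past which the section snaps down by itself and stays; let go earlier, it springs back up.
- snap_back (a joint): How far the back section is pressed down, m: 0 = up (as at the start), 0.007 = clicked shut (hard stop). Pressing resistance begins at 6 N, peaks at about 8 N after 2 mm, and turns over at about 5.5 mm, past which the section snaps down by itself and stays; let go earlier, it springs back up.
- snap_left (a joint): How far the left section is pressed down, m: 0 = up (as at the start), 0.007 = clicked shut (hard stop). Pressing resistance begins at 6 N, peaks at about 8 N after 2 mm, and turns over at about 5.5 mm, past which the section snaps down by itself and stays; let go earlier, it springs back up.
- snap_right (a joint): How far the right section is pressed down, m: 0 = up (as at the start), 0.007 = clicked shut (hard stop). Pressing resistance begins at 6 N, peaks at about 8 N after 2 mm, and turns over at about 5.5 mm, past which the section snaps down by itself and stays; let go earlier, it springs back up.
- salt_box: Loose bamboo salt box with a swivel cover, about 98 x 98 x 66 mm, on the board beside the food box. Origin: centre of the underside. To be left alone.
- tadka_pan: Loose small empty steel tadka pan, bowl 86 mm across and 42 mm high, with a handle reaching 185 mm along its -y, up to 60 mm high; at the far edge of the board. Origin: centre of the bowl's underside. To be left alone.
- spatula: Loose yellow spatula, 230 mm long, lying flat along its own x at the far edge of the board. Origin: middle of its length, on its underside; the handle points to its -x. To be left alone.
- pan_lid: Loose small cast aluminium lid, 92 mm across, 31 mm high with its knob, on the worktop left of the board. Origin: centre of the underside. To be left alone.
Mind the look-alikes: they are no part of the job. Leave any pink or purple look-alike of the food_box alone.

How it is judged:
By the outcome, as a careful person would: the job done as asked, in the order asked, and still so for the second after the job is handed in, with the robot touching nothing.
It also fails if it takes over 58 s, if anything falls off the work surface, if the arm or the gripper's body presses on something with over 40 N, if the wrist force passes 120 N, or if a joint passes its speed limit or range.

### The arm

A 7-joint arm with a two-finger parallel gripper is mounted at the origin on the work surface. World frame = base frame: x ahead of the robot, y to its left, z up, the work surface at z = 0. Lengths are in m, angles in rad, forces in N, time in s.
With the tool pointing down it reaches from about 0.425 to 0.95 m from the base axis. Payload 16.7 kg.
Tool frame: the origin (TCP) lies at the very end of the fingers, on their centre line; the grasp point (between the pads) lies 19 mm behind it; x points along the fingers, y is the direction in which the jaws open and shut, and the axes are right-handed (so a half turn about x gives the same grasp; the last joint's range is limited). The gripper opens to 94 mm and grips with 3 to 60 N. Pads are 16 mm wide; open, the fingers measure 119 mm over their backs; the gripper's body (75 mm by 177 mm) begins 78 mm behind the grasp point.
Start: joints at [1.111, 0.426, 0.074, 1.606, -0.034, 1.111, -0.067], TCP at [0.206, -0.643, 0.205] pointing down, gripper open.
Joint ranges: [-2.85, 2.85], [-0.5, 2.14], [-1.23, 1.37], [0.21, 2.46], [-1.02, 4.16], [0.16, 2.05], [-2.73, 2.73]. Speed limits (rad/s): [1.89, 1.89, 2.39, 2.39, 3.01, 3.01, 3.01].

### API

Orientations are given as a unit quaternion [w, x, y, z].
In Python, from cell import manip gives the robot as it stands. The module is installed in compiled form; this text tells all that it offers.
- The arm moves only by the tool play_rows, never from a script. Its argument "steps" is a list of rows, each a list of 3 entries, a list of its own where there are three numbers: the gripper's target within -1 to 1 (shut at 1, half-way at 0, fully open at -1), then the shift along the tool's x, y, z in mm, then the turn about the tool's x in degrees. In form: [[fingers, [tx, ty, tz], turn], ...]. A call has exactly 10 rows; each row is the pose to reach, as a shift and turn from the pose commanded when the call began, along the tool's axes at that moment; what a row does not reach only later rows make up. A row lasts 1/10 s, in which the tool goes at most 50 mm and 8.59 degrees, less where a joint would pass 70% of its speed; a pose out of reach is approached as far as the arm can. A call with a gripper value outside its range is refused whole. The fingers move at their own pace and stop on an object; the grip force is fixed at half the most. Time passes only in rows, so rows that repeat a pose let the fingers close, or fill a call up. It gives the time, the measured TCP pose, the force and the opening at its end, in the units of the state.
- manip.observe(): the state, without advancing time (a new reading comes with each control period).
- manip.capture(name): name is "scene" or "top" or "wrist"; returns a dict with "pixels" (480x640x3 uint8, red, green, blue), "range_z" (480x640 float32, m along the optical axis (not along the pixel's ray), 0 where there is no reading), "mtx" (3x3 intrinsics, pixels), "R" (3x3) and "t" (3): a world point X has camera coordinates R X + t; the wrist camera has in their place "T_tool_cam" (4x4, takes a point from camera to tool coordinates, whose origin is the TCP and whose axes are the tool frame's). Camera axes: x right, y down, z forward; pixel columns grow to the right and rows downward; lengths in m; the calibration is good to about 2 mm. A picture is of the moment at which its call begins: read the wrist's pose just before it.
- manip.finish_job(): hands the job in, once; it reports no verdict.
Trained networks look in a picture, given as the dict that the camera call returned (one of the last four; its "shot" number tells which), for a name from the list of things; names that differ only in an ending like _2 or _b are one class to them, and where a whole thing is asked for, a point or a joint stands for the part that bears it (a point fixed in the world has none). Each returns a list of dicts, best first, with "confidence" (0 to 1); they miss things now and then, are a little off and sometimes report something else, mostly with a low value. They report only what shows in the picture. A call takes as long as a camera call. They do not tell look-alikes from the thing itself.
- manip.spot_in(picture, label): "extent" ([centre column, centre row, width, height] in pixels, round what is visible of it).
- manip.silhouettes(picture, label): "pixels" (480x640 bool, what is visible of it) and "extent" ([centre column, centre row, width, height] in pixels, round what is visible of it).
- manip.tip_of(picture, label): "pixel" ([column, row] in pixels: a listed point, or the origin of a listed thing).
The state is a dict: "time": time; "joint_positions": joint angles; "qvel": joint speeds; "effort": joint torques, N m; "tool_pos": TCP position; "tcp_rot": TCP orientation; "ft_force": force on the tool from outside, world axes, zero at the start; "ft_torque": the same for the moment, N m; "width": finger opening in m.
Only numpy, scipy, OpenCV 4.12 (cv2) and the standard library are available. Lean on these libraries where they do the work, as an engineer would, in place of code of your own. Each camera call takes 0.05 s, during which the arm holds its last target. There are 200 camera calls.

## Working session

There is one attempt and no reset: what is moved stays moved. The work goes in short steps, Python scripts to look and compute and a tool call to move; the robot and the scene stay as the last step left them, time stands still between calls to the robot, and variables do not carry over. Pictures are saved under pics/ and viewed, about 8 in all and at most 12, crops included, and the job is handed in when it is done.

Besides the shell and the picture viewer there is one more tool, called after "Call:" as name(argument=value, ...) on one line, values as JSON. play_rows: Moves the arm, as the interface text tells. Its arguments: {"type":"object","properties":{"steps":{"type":"array","items":{"type":"array"}}},"required":["steps"]}

```bash
mkdir -p pics
cat > h.py <<'E'
import numpy as np, cv2
from cell import manip
from scipy.spatial.transform import Rotation as Ro
def world(p,u,v,z=None):
    K,R,t=p["mtx"],p["R"],p["t"]
    z=p["range_z"][int(round(v)),int(round(u))] if z is None else z
    c=np.array([(u-K[0,2])/K[0,0],(v-K[1,2])/K[1,1],1])*z
    return R.T@(c-t)
def cloud(p):
    K,R,t=p["mtx"],p["R"],p["t"]; z=p["range_z"]
    v,u=np.mgrid[:480,:640]
    c=np.stack([(u-K[0,2])/K[0,0]*z,(v-K[1,2])/K[1,1]*z,z],-1)
    return (c-t)@R
def save(n,im): cv2.imwrite(f"pics/{n}.png",im[...,::-1])
E
python3 - <<'E'
from h import *
o=manip.observe();print({k:np.round(v,3) for k,v in o.items()});print(Ro.from_quat(np.roll(o["tcp_rot"],-1)).as_matrix().round(3))
for c in["top","scene"]:
    p=manip.capture(c);save(c+"0",p["pixels"])
    for l in["food_box","snap_front_top","snap_back_top","snap_left_top","snap_right_top","salt_box","tadka_pan"]:
        for d in manip.tip_of(p,l)[:3]:
            u,v=d["pixel"];print(c,l,round(d["confidence"],2),np.round([u,v]),world(p,min(u,639),min(v,479)).round(4))
E
```

```text
{'time': np.float64(0.0), 'joint_positions': array([ 1.111,  0.427,  0.074,  1.607, -0.034,  1.111, -0.067]), 'qvel': array([ 0.001,  0.001, -0.   ,  0.001, -0.001,  0.   ,  0.002]), 'effort': array([ 1.0000e-03, -9.3582e+01,  3.6670e+00, -4.5419e+01, -4.9000e-02,
        2.0000e-02,  0.0000e+00]), 'tool_pos': array([ 0.206, -0.642,  0.205]), 'tcp_rot': array([-0.109, -0.698, -0.11 ,  0.699]), 'ft_force': array([-0.45 , -0.964, -0.03 ]), 'ft_torque': array([0.004, 0.004, 0.004]), 'width': np.float64(0.094)}
[[-0.     0.306 -0.952]
 [ 0.001 -0.952 -0.306]
 [-1.    -0.001  0.   ]]
top food_box 0.86 [374. 198.] [ 0.5377 -0.1074  0.0875]
top food_box 0.6 [483. 219.] [ 0.4767 -0.4001  0.0688]
top food_box 0.59 [458. 328.] [ 0.1898 -0.3196  0.0641]
top snap_front_top 0.74 [375. 218.] [ 0.483  -0.1073  0.0978]
top snap_front_top 0.66 [512. 232.] [ 0.4396 -0.474   0.0777]
top snap_front_top 0.52 [437. 332.] [ 0.1793 -0.2619  0.0752]
top snap_back_top 0.75 [473. 198.] [ 0.5341 -0.3753  0.0764]
top snap_back_top 0.66 [382. 168.] [ 0.6163 -0.1304  0.1001]
top snap_back_top 0.66 [492. 326.] [ 0.
[... 845 characters left out ...]
 0.6083 -0.1253  0.1014]
scene snap_back_top 0.78 [117. 208.] [ 0.101  -0.429   0.0009]
scene snap_back_top 0.71 [144. 315.] [ 0.5333 -0.373   0.0807]
scene snap_left_top 0.93 [134. 286.] [ 0.4466 -0.3875  0.0784]
scene snap_left_top 0.82 [285. 282.] [ 0.5578 -0.0689  0.101 ]
scene snap_left_top 0.64 [152. 213.] [ 1.1855 -0.1948  0.9815]
scene snap_right_top 0.96 [104. 323.] [ 0.5259 -0.4553  0.081 ]
scene snap_right_top 0.84 [240. 284.] [ 0.5329 -0.1636  0.1031]
scene snap_right_top 0.68 [146. 189.] [ 0.1388 -0.3324  0.0812]
scene salt_box 0.87 [376. 261.] [0.557  0.1466 0.0916]
scene salt_box 0.52 [268. 308.] [ 0.6102 -0.1193  0.1016]
scene tadka_pan 0.84 [445. 313.] [0.7    0.2569 0.0337]
```

Run:
```python
from h import *
A=cv2.imread("pics/top0.png");B=cv2.imread("pics/scene0.png")
cv2.imwrite("pics/both0.png",np.vstack([cv2.resize(A[60:400,100:600],(800,300))[:300] if 0 else cv2.resize(A[100:380,130:600],None,fx=1.2,fy=1.05)[:294,:560],cv2.resize(B[150:430,0:500],(560,300))]))
hsvm=lambda im:cv2.inRange(cv2.cvtColor(im,cv2.COLOR_RGB2HSV),(80,90,50),(100,255,255))>0
for c in["top","scene"]:
    p=manip.capture(c);W=cloud(p);m=hsvm(p["pixels"])&(W[...,2]>.09)&(W[...,2]<.115)&(p["range_z"]>0)
    m&=(W[...,0]>.4)&(W[...,0]<.7)&(W[...,1]>-.25)&(W[...,1]<.05)
    q=W[m];r=cv2.minAreaRect((q[:,:2]*1000).astype(np.float32));print(c,m.sum(),r,np.median(q[:,2]))
    h=W[(p["range_z"]>0)&(W[...,0]>.3)&(W[...,0]<.72)&(W[...,1]>-.25)&(W[...,1]<.33)]
    for z in (.12,.2,.3): print("above",z,(h[:,2]>z).sum())
```

```text
top 961 ((547.1969604492188, -117.9513168334961), (119.97898864746094, 158.21824645996094), 79.1689453125) 0.0997379248557187
above 0.12 0
above 0.2 0
above 0.3 0
scene 1253 ((548.2337036132812, -116.42086791992188), (119.06837463378906, 163.5843963623047), 78.42739868164062) 0.10181687759613492
above 0.12 0
above 0.2 0
above 0.3 0
```

View pics/both0.png

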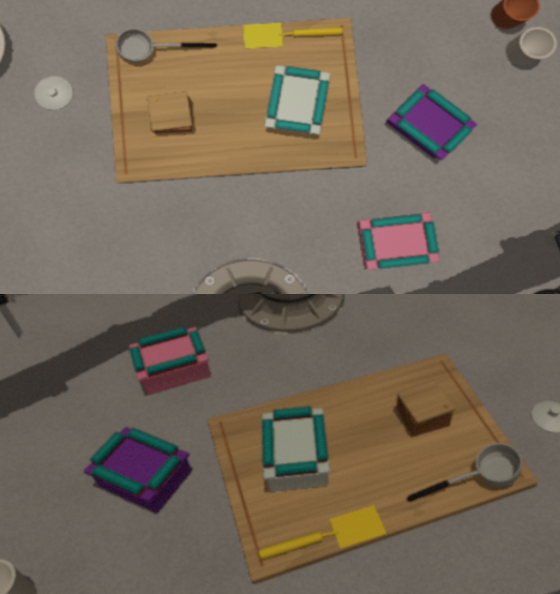

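The pale box is the one on the board, at about (380,198) in the full top image. The pink and purple look-alikes sit off the board. I measure the box centre at (0.548, -0.117) with yaw about -0.19, and I'll press with the fingers closed. First move is to hover above the front section.

Call:
play_rows(steps=[[1,[0,-36,-35],7],[1,[0,-71,-71],14],[1,[0,-107,-106],21],[1,[0,-143,-142],29],[1,[0,-179,-177],29],[1,[0,-215,-213],29],[1,[0,-250,-248],29],[1,[0,-286,-284],29],[1,[0,-322,-319],29],[1,[0,-358,-354],29]])

```text
time: 1.9
tool_pos: [0.4317, -0.1974, 0.2059]
tcp_rot: [-0.069, 0.704, -0.069, -0.703]
ft_force: [0.4, -0.4, 0.8]
width: 0.0175
```

```bash
cat >> h.py <<'E'
C=np.array([.5477,-.117]);X=np.array([.982,-.188]);Y=np.array([.188,.982])
T=dict(front=C-.069*X,back=C+.069*X,left=C+.051*Y,right=C-.051*Y)
def rel(z=.115):
    o=manip.observe();M=Ro.from_quat(np.roll(o["tcp_rot"],-1)).as_matrix()
    print(round(float(o["time"]),2),o["tool_pos"].round(4),o["ft_force"].round(2),round(float(o["width"]),4))
    print(M.round(3), "jaw-yaw err deg", np.degrees(np.arctan2(M[1,1],M[0,1])).round(1), "q7",o["joint_positions"].round(2))
    for k,v in T.items(): print(k,(M.T@(np.r_[v,z]-o["tool_pos"])*1000).round(1))
E
python3 -c "from h import *;rel()"
```

```text
1.9 [ 0.4317 -0.1974  0.2059] [ 0.36 -0.37  0.75] 0.0175
[[ 0.001 -0.194 -0.981]
 [-0.    -0.981  0.194]
 [-1.     0.    -0.001]] jaw-yaw err deg -101.2 q7 [ 0.43  0.1  -0.14  2.03  0.02  1.01 -1.49]
front [  90.9 -101.   -29. ]
back [  91.1 -101.9 -167. ]
left [  91.  -152.5  -97.7]
right [ 91.  -50.5 -98.4]
```

Call:
play_rows(steps=[[1,[10,-35,-10],0],[1,[30,-70,-20],0],[1,[50,-100,-28],0],[1,[70,-100,-28],0],[1,[85,-100,-28],0],[1,[85,-100,-28],0],[1,[85,-100,-28],0],[1,[85,-100,-28],0],[1,[85,-100,-28],0],[1,[85,-100,-28],0]])

```text
time: 2.9
tool_pos: [0.4783, -0.1068, 0.1211]
tcp_rot: [-0.069, 0.704, -0.069, -0.703]
ft_force: [0.5, -0.6, 0.0]
width: 0.0007
```

Run:
```python
from h import *
rel(.1)
p=manip.capture("scene");q=manip.capture("wrist");print(q["T_tool_cam"].round(3))
cv2.imwrite("pics/p1.png",np.vstack([cv2.resize(p["pixels"][220:340,180:340],(640,480))[:400],cv2.resize(q["pixels"],(266,200)).repeat(1,0) if 0 else np.hstack([cv2.resize(q["pixels"],(266,199)),np.zeros((199,374,3),np.uint8)])])[...,::-1])
```

```text
2.9 [ 0.4783 -0.1068  0.1211] [ 0.5  -0.63  0.01] 0.0007
[[ 0.001 -0.195 -0.981]
 [-0.    -0.981  0.195]
 [-1.    -0.    -0.001]] jaw-yaw err deg -101.2 q7 [ 0.28  0.24 -0.22  2.08  0.07  0.83 -1.75]
front [21.1 -3.1 -1.1]
back [  21.3   -4.  -139. ]
left [ 21.2 -54.5 -69.7]
right [ 21.2  47.5 -70.4]
[[ 0.    -0.289  0.957 -0.179]
 [ 1.    -0.    -0.    -0.001]
 [ 0.     0.957  0.289 -0.084]
 [ 0.     0.     0.     1.   ]]
```

View pics/p1.png

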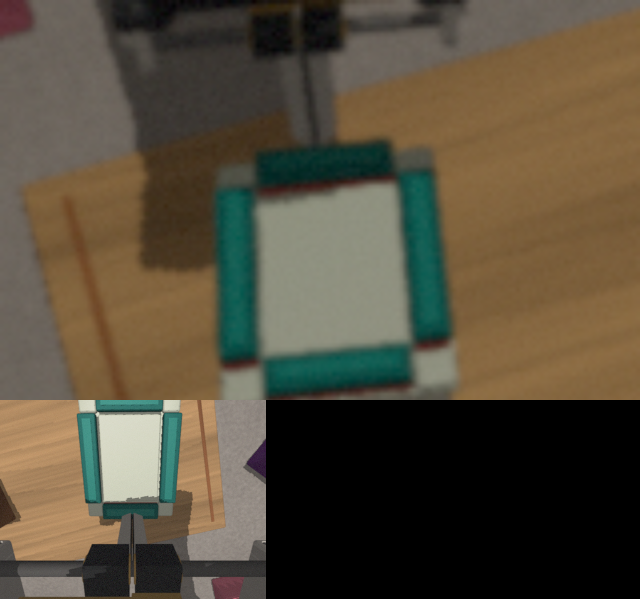

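The closed fingers line up with the front section, at wrist crop column 131. The red seal shows, so the section is still up. I'll refine the pose from the wrist depth before pressing.

Run:
```python
from h import *
o=manip.observe();q=manip.capture("wrist");K=q["mtx"];z=q["range_z"];v,u=np.mgrid[:480,:640]
c=np.stack([(u-K[0,2])/K[0,0]*z,(v-K[1,2])/K[1,1]*z,z,np.ones_like(z)],-1)@q["T_tool_cam"].T
M=Ro.from_quat(np.roll(o["tcp_rot"],-1)).as_matrix();W=c[...,:3]@M.T+o["tool_pos"]
m=(cv2.inRange(cv2.cvtColor(q["pixels"],cv2.COLOR_RGB2HSV),(80,90,40),(100,255,255))>0)&(z>0)&(W[...,2]>.093)&(W[...,2]<.11)&(W[...,1]>-.22)
n,L,S,_=cv2.connectedComponentsWithStats(m.astype(np.uint8))
for i in range(1,n):
    if S[i,4]<150: continue
    t=c[...,:3][L==i]*1000; lo,hi=np.percentile(t,[1,99],0);r=cv2.minAreaRect(t[:,1:].astype(np.float32))
    print(S[i],"x med",np.median(t[:,0]).round(1),"y/z mid",((lo+hi)/2)[1:].round(1),(hi-lo)[1:].round(1),np.round(r[0],1),np.round(r[1],1),round(r[2],1),"world",(M@np.array([np.median(t[:,0]),*r[0]])/1000+o["tool_pos"]).round(4))
```

```text
[ 231    0  161   29 4377] x med 21.2 y/z mid [  -4.2 -132.6] [74.4 10.7] [  -4.1 -132.7] [76.5 11.4] 0.2 world [ 0.6091 -0.1284  0.0997]
[ 384   31   54  217 8824] x med 21.1 y/z mid [ 46.4 -70.3] [ 20.7 107.4] [ 46.5 -69.8] [110.8  21.7] 89.6 world [ 0.5376 -0.1659  0.0998]
[ 186   32   58  217 8881] x med 21.1 y/z mid [-54.2 -69.9] [ 20.5 107.4] [-54.4 -69.4] [110.7  21.4] 89.8 world [ 0.5568 -0.0669  0.0998]
[ 247  249  133   38 4196] x med 21.0 y/z mid [-3.5 -1.6] [74.3 20.4] [-3.4 -1.4] [21.6 76.1] 89.4 world [ 0.4802 -0.1036  0.0998]
```

Call:
play_rows(steps=[[1,[6,-3,-1],0],[1,[12,-3,-1],0],[1,[16,-3,-1],0],[1,[19,-3,-1],0],[1,[21,-3,-1],0],[1,[23,-3,-1],0],[1,[25,-3,-1],0],[1,[26,-3,-1],0],[1,[27,-3,-1],0],[1,[28,-3,-1],0]])

```text
time: 4.05
tool_pos: [0.4799, -0.104, 0.093]
tcp_rot: [-0.069, 0.704, -0.069, -0.704]
ft_force: [-8.7, 1.1, 27.2]
width: 0.0002
```

```bash
python3 -c "from h import *;rel(.093)"
```

```text
4.05 [ 0.4799 -0.104   0.093 ] [-8.67  1.15 27.16] 0.0002
[[ 0.001 -0.194 -0.981]
 [-0.    -0.981  0.194]
 [-1.    -0.    -0.001]] jaw-yaw err deg -101.2 q7 [ 0.27  0.28 -0.22  2.1   0.09  0.76 -1.77]
front [-0.   0.1 -0. ]
back [   0.    -0.8 -138. ]
left [ -0.  -51.4 -68.7]
right [ -0.   50.6 -69.4]
```

Front is at its shut height with a 27 N reaction, so I'm lifting and going to the left section.

Call:
play_rows(steps=[[1,[-8,0,0],0],[1,[-20,0,0],0],[1,[-20,-15,-20],0],[1,[-20,-30,-40],0],[1,[-20,-45,-60],0],[1,[-20,-51,-69],0],[1,[-20,-51,-69],0],[1,[-16,-51,-69],0],[1,[-14,-51,-69],0],[1,[-14,-51,-69],0]])

```text
time: 5.05
tool_pos: [0.5562, -0.0679, 0.1062]
tcp_rot: [0.069, -0.703, 0.069, 0.704]
ft_force: [0.9, -0.4, -0.0]
width: 0.0004
```

```bash
cat > w.py <<'E'
from h import *
rel(.093)
o=manip.observe();q=manip.capture("wrist");K=q["mtx"];z=q["range_z"];v,u=np.mgrid[:480,:640]
c=np.stack([(u-K[0,2])/K[0,0]*z,(v-K[1,2])/K[1,1]*z,z,np.ones_like(z)],-1)@q["T_tool_cam"].T
M=Ro.from_quat(np.roll(o["tcp_rot"],-1)).as_matrix();W=c[...,:3]@M.T+o["tool_pos"]
m=(cv2.inRange(cv2.cvtColor(q["pixels"],cv2.COLOR_RGB2HSV),(80,90,40),(100,255,255))>0)&(z>0)&(W[...,2]>.085)&(W[...,2]<.11)&(W[...,1]>-.22)
n,L,S,_=cv2.connectedComponentsWithStats(m.astype(np.uint8))
for i in range(1,n):
    if S[i,4]<150: continue
    t=W[L==i];r=cv2.minAreaRect((t[:,:2]*1000).astype(np.float32));print(S[i],np.round(r[0],1),np.round(r[1],1),round(r[2],1),"z",np.median(t[:,2]).round(4))
E
python3 w.py
```

```text
5.05 [ 0.5562 -0.0679  0.1062] [ 0.89 -0.39 -0.04] 0.0004
[[-0.001 -0.195 -0.981]
 [-0.    -0.981  0.195]
 [-1.     0.     0.001]] jaw-yaw err deg -101.2 q7 [ 0.19  0.36 -0.23  1.94  0.11  0.85 -1.86]
front [13.3 50.3 67.8]
back [ 13.1  49.4 -70.2]
left [13.2 -1.1 -0.9]
right [ 13.2 100.8  -1.6]
[ 341  128  160   45 6840] [ 615.1 -129.2] [76.9 21. ] 79.2 z 0.0999
[ 296  177   42  100 3818] [585.8 -71.9] [21.1 53. ] 78.7 z 0.0999
[ 471  176   69  191 8275] [ 538.5 -165.7] [ 22.1 110.8] 79.1 z 0.0998
[421 358  44  29 990] [ 478.3 -128.6] [25.5 16.6] 78.2 z 0.0926
```

Wrist depth puts the front section at z 0.0926, so it stays shut, and the box hasn't moved. Pressing left.

Call:
play_rows(steps=[[1,[2,-1,-1],0],[1,[4,-1,-1],0],[1,[6,-1,-1],0],[1,[8,-1,-1],0],[1,[9,-1,-1],0],[1,[10,-1,-1],0],[1,[11,-1,-1],0],[1,[12,-1,-1],0],[1,[13,-1,-1],0],[1,[13,-1,-1],0]])

```text
time: 6.1
tool_pos: [0.5584, -0.0664, 0.0934]
tcp_rot: [-0.069, 0.704, -0.069, -0.704]
ft_force: [-0.6, 0.6, -0.3]
width: 0.0009
```

```bash
python3 -c "from h import *;rel(.093)"
```

```text
6.1 [ 0.5584 -0.0664  0.0934] [-0.59  0.6  -0.33] 0.0009
[[ 0.    -0.194 -0.981]
 [ 0.    -0.981  0.194]
 [-1.    -0.    -0.   ]] jaw-yaw err deg -101.2 q7 [ 0.19  0.38 -0.23  1.95  0.11  0.82 -1.87]
front [ 0.4 52.1 69.7]
back [  0.4  51.3 -68.3]
left [0.4 0.7 1. ]
right [  0.4 102.7   0.4]
```

The force dropped to zero, so the left section snapped away under the tip. Next is the back section.

Call:
play_rows(steps=[[1,[-8,0,0],0],[1,[-20,0,0],0],[1,[-20,15,-20],0],[1,[-20,30,-40],0],[1,[-20,45,-60],0],[1,[-20,51,-68],0],[1,[-20,51,-68],0],[1,[-16,51,-68],0],[1,[-14,51,-68],0],[1,[-14,51,-68],0]])

```text
time: 7.1
tool_pos: [0.6145, -0.1288, 0.1072]
tcp_rot: [0.069, -0.704, 0.069, 0.704]
ft_force: [-0.0, -0.1, -0.0]
width: 0.0006
```

```bash
python3 w.py
```

```text
7.1 [ 0.6145 -0.1288  0.1072] [-0.   -0.12 -0.03] 0.0006
[[-0.001 -0.193 -0.981]
 [ 0.    -0.981  0.193]
 [-1.    -0.     0.001]] jaw-yaw err deg -101.1 q7 [ 0.26  0.46 -0.2   1.79  0.11  0.9  -1.76]
front [ 14.3   1.7 136.8]
back [14.2  1.  -1.2]
left [ 14.3 -49.7  68.1]
right [14.3 52.3 67.5]
[ 216  258  176   90 6115] [ 611.2 -111.9] [ 50.6 112.6] 15.1 z 0.0993
[ 389  297   42   70 2020] [ 572.3 -172.3] [21.4 42.7] 79.1 z 0.0998
[312 447  12  28 252] [ 482.5 -101.5] [ 7.3 18.6] 78.7 z 0.0926
```

Call:
play_rows(steps=[[1,[2,1,-1],0],[1,[5,1,-1],0],[1,[7,1,-1],0],[1,[9,1,-1],0],[1,[10,1,-1],0],[1,[11,1,-1],0],[1,[12,1,-1],0],[1,[13,1,-1],0],[1,[14,1,-1],0],[1,[15,1,-1],0]])

```text
time: 8.15
tool_pos: [0.6162, -0.1309, 0.0931]
tcp_rot: [-0.069, 0.704, -0.069, -0.704]
ft_force: [-5.6, 1.0, 22.3]
width: 0.0008
```

```bash
python3 -c "from h import *;rel(.093)"
```

```text
8.15 [ 0.6162 -0.1309  0.0931] [-5.55  1.01 22.3 ] 0.0008
[[ 0.    -0.194 -0.981]
 [-0.    -0.981  0.194]
 [-1.    -0.    -0.   ]] jaw-yaw err deg -101.2 q7 [ 0.26  0.48 -0.2   1.8   0.12  0.88 -1.76]
front [-0.000e+00  1.000e-01  1.388e+02]
back [ 0.1 -0.8  0.9]
left [  0.  -51.3  70.2]
right [ 0.  50.7 69.5]
```

Call:
play_rows(steps=[[1,[-8,0,0],0],[1,[-20,0,0],0],[1,[-20,15,20],0],[1,[-20,30,40],0],[1,[-20,45,60],0],[1,[-20,51,70],0],[1,[-20,51,70],0],[1,[-16,51,70],0],[1,[-14,51,70],0],[1,[-14,51,70],0]])

```text
time: 9.15
tool_pos: [0.5379, -0.1666, 0.1059]
tcp_rot: [0.069, -0.704, 0.068, 0.704]
ft_force: [-0.3, 0.2, 0.3]
width: 0.0006
```

```bash
python3 w.py
```

```text
9.15 [ 0.5379 -0.1666  0.1059] [-0.34  0.22  0.28] 0.0006
[[-0.001 -0.193 -0.981]
 [ 0.001 -0.981  0.193]
 [-1.    -0.     0.001]] jaw-yaw err deg -101.1 q7 [ 0.35  0.37 -0.2   1.94  0.09  0.84 -1.66]
front [ 13.  -50.2  68.9]
back [ 12.9 -50.9 -69. ]
left [  13.  -101.5    0.2]
right [12.9  0.4 -0.3]
[ 141  130  155   43 6388] [ 615.  -129.8] [76.9 21. ] 78.9 z 0.0928
[ 104  178   68  185 7598] [556.9 -67. ] [ 22.2 110.7] 79.3 z 0.0928
[ 299  179   42  100 3800] [ 567.1 -172.2] [21.2 52.1] 78.2 z 0.0999
[174 361  41  26 845] [488.9 -78.9] [24.1 14.9] 81.7 z 0.0926
```

Front, left and back all sit at z about 0.0927. Pressing right.

Call:
play_rows(steps=[[1,[2,0,0],0],[1,[4,0,0],0],[1,[6,0,0],0],[1,[8,0,0],0],[1,[9,0,0],0],[1,[10,0,0],0],[1,[11,0,0],0],[1,[12,0,0],0],[1,[13,0,0],0],[1,[14,0,0],0]])

```text
time: 10.2
tool_pos: [0.5376, -0.1674, 0.093]
tcp_rot: [-0.069, 0.704, -0.069, -0.704]
ft_force: [-8.3, 2.1, 25.0]
width: 0.0003
```

Call:
play_rows(steps=[[1,[-8,0,0],0],[1,[-20,0,0],0],[1,[-40,0,0],0],[1,[-70,0,20],0],[1,[-100,0,50],0],[1,[-130,0,70],0],[1,[-150,0,70],0],[1,[-150,0,70],0],[1,[-150,0,70],0],[1,[-150,0,70],0]])

```text
time: 11.2
tool_pos: [0.4684, -0.1536, 0.2419]
tcp_rot: [0.069, -0.703, 0.069, 0.704]
ft_force: [0.4, 0.0, -0.8]
width: 0.0005
```

```bash
python3 w.py
python3 - <<'E'
from h import *
p=manip.capture("scene");q=manip.capture("wrist")
cv2.imwrite("pics/p2.png",np.hstack([cv2.resize(p["pixels"][160:440,60:500],(440,480)),cv2.resize(q["pixels"][:,100:440],(340,480))])[...,::-1])
E
```

```text
11.2 [ 0.4684 -0.1536  0.2419] [ 0.44  0.04 -0.81] 0.0005
[[-0.001 -0.194 -0.981]
 [ 0.    -0.981  0.194]
 [-1.    -0.     0.001]] jaw-yaw err deg -101.2 q7 [ 0.39  0.1  -0.21  1.95  0.02  1.09 -1.6 ]
front [148.9 -50.9  -1.8]
back [ 148.8  -51.7 -139.8]
left [ 148.8 -102.3  -70.5]
right [148.8  -0.3 -71.1]
[ 206   34   97   30 2717] [ 614.2 -129.5] [76.5 21.4] 79.6 z 0.0928
[ 306   67   25  134 3165] [ 537.5 -166.5] [ 20.5 109.8] 79.2 z 0.0929
[ 181   68   37  133 3286] [556.7 -67.2] [ 20.6 109.2] 79.2 z 0.0928
[ 220  203   85   24 1854] [ 480.  -103.6] [75.9 20.8] 79.5 z 0.0929
```

View pics/p2.png

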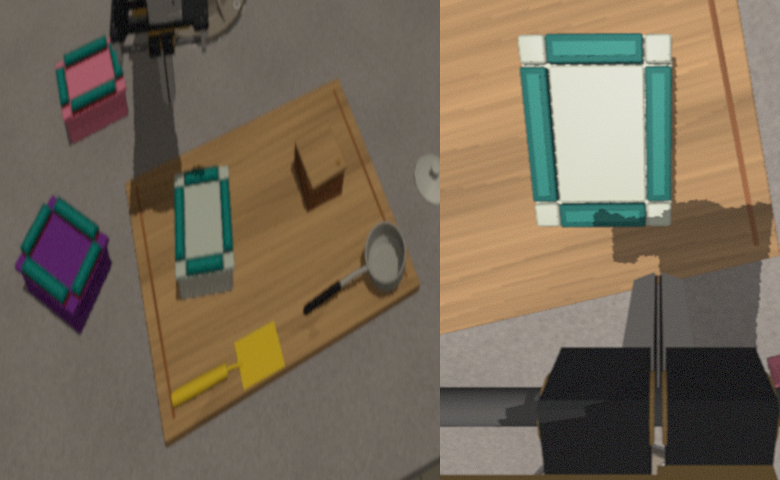

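All four sections are flush with no red showing, and the box and everything else are where they started. Handing in.

```bash
python3 -c "from h import *;print(manip.finish_job())"
```

```text
the job is handed in; nothing more can be done
None
```

All four teal rim sections on the food box are pressed shut and stayed down, and I handed the job in at about 11.4 s. I pressed each one straight down with closed fingertips, in the order front, left, back, right.

- **Sections:** the last wrist depth reading put all four tops at z about 0.093 m, which is the shut height (they started at 0.100). No red seal was visible.
- **Box:** it stayed within about 1 mm of where it started.
- **Other things:** in the last picture, the salt box, pan, spatula, pan lid and the pink and purple look-alikes looked undisturbed, and the arm never came near them. The arm ended about 15 cm above the box, touching nothing.
- **Forces:** the highest wrist reading was about 27 N straight down, with up to about 9 N sideways; I read it only at the end of each press. On the left section the reading was near zero, because it snapped away from the fingertip. Later depth readings confirmed it was shut.

No check failed or disagreed.

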